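# Slide the carousel deck out of the packed row and bed it in the clamped base

## Task

Four glazed ceramic pieces stand touching in a row against the back rail of the bamboo tray. Gently slide the plain flat disc, the carousel deck, straight out until it lies on the tray a good finger's width (at least 20 mm) clear of its neighbours, without shifting them. Then pick it up and set it flat and fully home in the round recess of the wooden base held by the toggle clamp, never pressing or pinching it hard and leaving everything else where it stands.

Things in the scene. Friction and masses are not known exactly. Their poses are not given: they have to be found in the camera images.
- deck: The carousel deck: plain flat white glazed disc, 50 mm across, cork backing (gives 1 mm at 25 N), hand-made, 10 to 18 mm thick (not given: feel for its top, 16 to 24 mm above the bench), small dark hole mid-top. Origin: underside centre, z up. Any place in the row. Face crazes if pressed over 12 N before it is clear of the row (touch down at 6 mm/s); chips over 30 N, pinched too; grip with 5 N.
- tray: Fixed lacquered bamboo tray, slippery to ceramic, 170 mm (x) by 213 mm (y); floor's upper face 6 mm above the bench. A 12 mm rail along the back (+x) and two 6 mm cheeks, 60 mm long, at the row's ends stand 16 mm above the bench; the front (-x) is open. Origin: underside centre; x points from front to rail, y along the row, z up. Straight out is -x.
- canopy_a: Loose neighbour in the row: steep conical canopy of the same ceramic, 50 mm in diameter, 33 mm high with a small ball on top. Origin: centre of its underside. Must not be shifted by more than 5 mm.
- canopy_b: Loose neighbour in the row: low conical canopy of the same ceramic, 50 mm in diameter, 29 mm high with a ball on top. Origin: centre of its underside. Must not be shifted by more than 5 mm.
- hub_plate: Loose neighbour in the row: disc of the same ceramic, 50 mm in diameter and 12 mm thick, with a raised round collar of 26 mm in the middle up to 20 mm. Origin: centre of its underside. Must not be shifted by more than 5 mm.
- jig: Fixed clamping jig: bamboo board 210 mm (x) by 130 mm (y), 12 mm thick; on it a wooden base 120 by 104 mm, its top 38 mm above the bench, held by a closed bronze toggle clamp. Origin: centre of the board's underside, z up.
- seat (a point): Middle of the floor of the round recess in the wooden base, 31 mm above the bench; axes as the jig's. Recess 52 mm across (1 mm of play all round the deck), 7 mm deep below the base's top, 2 mm chamfer at the mouth; the deck at home stands 3 to 11 mm proud. A brass spot marks the middle.
- globe_shell: Loose thin glass globe shell, 74 mm in diameter, 87 mm high, standing on its neck. Bystander.
- carousel: Loose finished ceramic carousel, 84 mm in diameter, 109 mm high. Bystander.
- tin_mailbox: Loose small tin mailbox on a post, 66 mm long, 87 mm high. Bystander.
- glue_jar: Loose amber glass jar of glue with a black lid, 52 mm in diameter, 70 mm high. Bystander.
- brush: Loose flat brush with a wooden handle, 170 mm long. Bystander.
- row_mid (a point): Middle of the row, on the tray floor; axes as the tray's. The four pieces touch, centres at y = -75.5, -25.2, 25.2, 75.5 mm, rail behind, about 107 mm of free tray floor in front (-x). No finger fits round a piece in the row: press closed fingertips on the deck's flat top with a steady 5 N and drag it; fingertips grip the glaze better than the tray does.
- clamp_foot (a point): Rubber foot of the toggle clamp on the base's top, 55 mm from the recess's middle towards the jig's +x; axes as the jig's. Clamp arm and handle run on from here in +x for 158 mm, up to 81 mm above the bench. Grip the deck across the jig's y to stay clear of it. The clamp does not move.
There are look-alikes about, which are no part of the job. What is shaped like the deck but purple or yellow is not meant.

How it is judged (in metres and radians):
On the way:
1. the deck lies flat on the tray with at least 20 mm of free space to each of the three other pieces (70 mm between centres) (horizontal distance between deck and canopy_a above 0.07 m and horizontal distance between deck and canopy_b above 0.07 m and horizontal distance between deck and hub_plate above 0.07 m and z of deck in the frame of tray between 0.004 and 0.009 m and angle between deck's own z axis and vertical below 0.1 rad), for 0.2 s.
At the end, for the whole second after the job is handed in: The deck rests level, released and still in the recess of the clamped base: underside within 1.5 mm of its floor, 2.5 mm of its middle, tilt under 0.04 rad; the other three ceramic pieces within 5 mm and the bystanders within 10 mm of where they stood (horizontal distance between deck and seat below 0.0025 m and z of deck in the frame of seat between -0.0015 and 0.0015 m and angle between deck's own z axis and vertical below 0.04 rad and linear speed of deck below 0.01 m/s and distance of each of canopy_a, canopy_b, hub_plate from where it was at the start of the episode below 0.005 m and distance of each of globe_shell, carousel, tin_mailbox, glue_jar, brush from where it was at the start of the episode below 0.01 m); the robot touches nothing.
It fails at once if the deck is pressed with over 12 N before it lies clear of the row (contact force between the fingers and deck above 12 N and (horizontal distance between deck and canopy_a below 0.07 m or horizontal distance between deck and canopy_b below 0.07 m or horizontal distance between deck and hub_plate below 0.07 m)).
It fails at once if the deck is pressed or pinched with over 30 N (contact force between the fingers and deck above 30 N).
It fails at once if a neighbour in the row is shifted by more than 5 mm (distance of any of canopy_a, canopy_b, hub_plate from where it was at the start of the episode above 0.005 m).
It fails at once if a bystander on the bench is shifted by more than 10 mm (distance of any of globe_shell, carousel, tin_mailbox, glue_jar, brush from where it was at the start of the episode above 0.01 m).
It also fails if it takes over 69 s, if anything falls off the work surface, if the arm or the gripper's body presses on something with over 40 N, if the wrist force passes 120 N, or if a joint passes its speed limit or range.

## Robot

A 6-joint arm with a two-finger parallel gripper is mounted at the origin on the work surface. World frame = base frame: x ahead of the robot, y to its left, z up, the work surface at z = 0. Lengths are in m, angles in degrees, forces in N, time in s.
With the tool pointing down it reaches from about 0.4 to 0.825 m from the base axis. Payload 7 kg.
Tool frame: the origin (TCP) lies midway between the tips of the shut fingers; the grasp point (between the pads) lies r.grasp_offset behind it (r.grasp_offset is the distance from the TCP to the grasp point, in m); x points along the fingers, z is the direction in which the jaws open and shut, and the axes are right-handed (so a half turn about x gives the same grasp; the last joint's range is limited). The gripper opens to 88 mm and grips with 3 to 60 N. Pads are 19 mm wide; open, the fingers measure 130 mm over their backs; the gripper's body (78 mm by 193 mm) begins 47 mm behind the grasp point.
Start: joints at [-47.206, 20.546, 0.682, 0, -70.136, -16.507], TCP at [0.299, -0.605, 0.227] pointing down, gripper open.
Joint ranges: [-176.03, 176.03], [-82.01, 121.73], [-58.28, 71.71], [-173.87, 95.51], [-174.79, -0.11], [-173.66, 173.66]. Speed limits (degrees/s): [136.94, 136.94, 172.46, 180, 180, 180].

## Interface

Orientations are given as [roll, pitch, yaw] about the fixed x, y, z axes, in that order (R = Rz(yaw) Ry(pitch) Rx(roll)).
In Python, from plant import readout, vision, close_job, r gives the robot as it stands.
- The arm moves only by the shell command python3 -m handwheel 'ROWS' [OPENING] [FORCE]. ROWS is JSON, a list that holds one entry, the list of rows, each a list of 4 numbers: the shift along the world's x, y, z in units of 40 mm (1.0 is 40 mm), then the turn about the world's z in units of 5 degrees (1.0 is 5 degrees). In form: [[[tx, ty, tz, roll], ...]]. A call has 1 to 8 rows; each row shifts and turns the pose as measured when the row begins; what a row does not reach is not made up. A row lasts 1/10 s, in which the tool goes at most 50 mm and 8.59 degrees, less where a joint would pass 70% of its speed; a pose out of reach is approached as far as the arm can. A call is refused whole if a number of a shift passes 1 or a number of a turn 1, either way. A call with a gripper value outside its range is refused whole. OPENING is the finger opening in mm, from 0 to 87.6, set as the call begins (- or left out, the last holds). The fingers move at their own pace and stop on an object; FORCE is the grip in N (left out, the last holds). Time passes only in rows, so rows that do not move let the fingers close. It gives the time, the measured TCP pose, the force and the opening at its end, in the units of the state.
- readout.get_state(): the state, without advancing time (a new reading comes with each control period).
- vision.capture(name): name is "side" or "top"; returns the picture (400x640x3 uint8, blue, green, red); there is no depth.
- vision.get_calibration(name): a dict with "intrinsics" (3x3 intrinsics, pixels), "pose" (4x4, takes a point from camera to world coordinates). Camera axes: x right, y up, looking along -z (the intrinsics and any distortion apply to the point x, -y, -z); pixel columns grow to the right and rows downward; lengths in m; the calibration is good to about 2 mm. A picture is of the moment at which its call begins. get_calibration takes no time and is no camera call.
- close_job(): hands the job in, once; it reports no verdict.
The state is a dict: "time_s": time; "joints": joint angles; "qd": joint speeds; "joint_torque": joint torques, N m; "tcp_pos": TCP position; "eef_rot": TCP orientation; "contact_force": force on the tool from outside, world axes, zero at the start; "moment": the same for the moment, N m; "gripper_width": finger opening in m.
Only numpy, scipy, OpenCV 4.12 (cv2) and the standard library are available. Lean on these libraries where they do the work, as an engineer would, in place of code of your own. Each camera call takes 0.05 s, during which the arm holds its last target.

## Working session

There is one attempt and no reset: what is moved stays moved. The work goes in short steps, Python scripts to look and compute and a shell command to move; the robot and the scene stay as the last step left them, time stands still between calls to the robot, and variables do not carry over. Pictures are saved under pics/ and viewed, and the job is handed in when it is done.

```bash
ls; mkdir -p pics; python3 - <<'E'
from plant import readout, vision, r
import cv2
print(readout.get_state()); print(r.grasp_offset)
for n in("side","top"):
    cv2.imwrite(f"pics/{n}0.png",vision.capture(n)); c=vision.get_calibration(n); print(n,c)
E
```

```text
pics
{'time_s': 0.0, 'joints': array([-4.72056206e+01,  2.05906603e+01,  6.35730784e-01, -2.10578157e-02,
       -7.01357811e+01, -1.65070776e+01]), 'qd': array([ 0.04690785,  0.04208519, -0.00140524, -0.05535341, -0.09339603,
        0.02358337]), 'joint_torque': array([-1.61707278e-03, -5.82711732e+01,  2.93049073e+01,  6.99695528e+00,
        6.77060147e-03, -2.00475574e-04]), 'tcp_pos': array([ 0.29871523, -0.60477489,  0.22564335]), 'eef_rot': array([  4.19794548,  89.9071537 , 120.4780763 ]), 'contact_force': array([-0.47034069, -0.19909403, -0.51186961]), 'moment': array([-0.02261598,  0.05765959,  0.02875394]), 'gripper_width': 0.08760553657024814}
0.0188
side {'intrinsics': array([[407.79360576,   0.        , 315.13365021],
       [  0.        , 407.79360576, 200.48916724],
       [  0.        ,   0.        ,   1.        ]]), 'pose': array([[-0.77358119,  0.4359843 , -0.45988024,  0.03914699],
       [-0.63355436, -0.54751247,  0.54666166,  0.60279695],
       [-0.01345426,  0.71424631,  0.6997651 ,  0.88667514],
       [ 0.        ,  0.        ,  0.        ,  1.        ]])}
top {'intrinsics': array([[485.15863916,   0.        , 321.0524691 ],
       [  0.        , 485.15863916, 196.11880575],
       [  0.        ,   0.        ,   1.        ]]), 'pose': array([[-0.00236669,  0.99341595, -0.11453882,  0.43174577],
       [-0.99998916, -0.00189191,  0.00425375, -0.03956045],
       [ 0.00400905,  0.11454764,  0.99340967,  1.50764633],
       [ 0.        ,  0.        ,  0.        ,  1.        ]])}
```

View pics/top0.png

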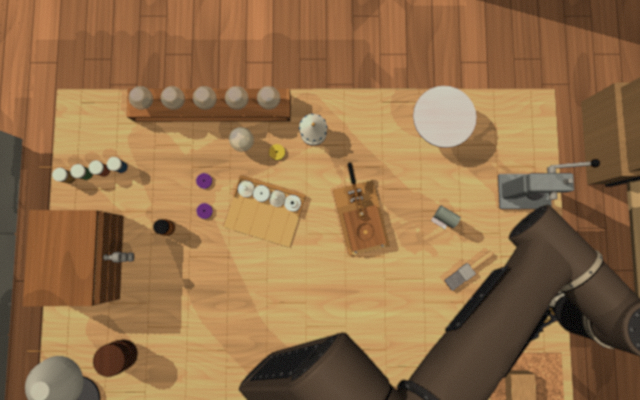

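View pics/side0.png

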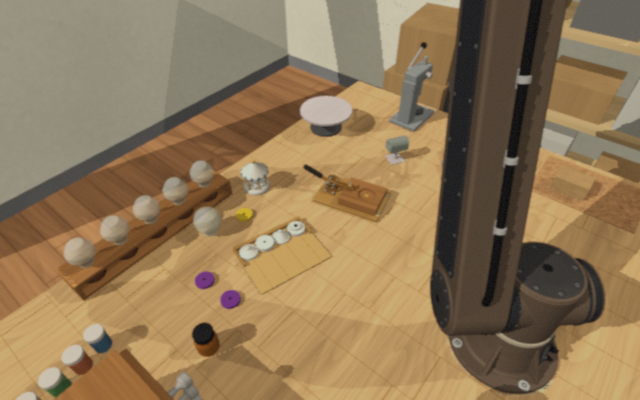

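```bash
python3 - <<'E'
import cv2,numpy as np
t=cv2.imread("pics/top0.png");s=cv2.imread("pics/side0.png")
a=cv2.resize(t[165:260,215:320],None,fx=5,fy=5,interpolation=cv2.INTER_CUBIC)
b=cv2.resize(s[210:295,225:335],None,fx=5,fy=5,interpolation=cv2.INTER_CUBIC)
c=cv2.resize(t[155:265,325:400],None,fx=5,fy=5,interpolation=cv2.INTER_CUBIC)
cv2.imwrite("pics/a.png",a);cv2.imwrite("pics/b.png",b);cv2.imwrite("pics/c.png",c)
E
```

```text
(no output)
```

View pics/a.png

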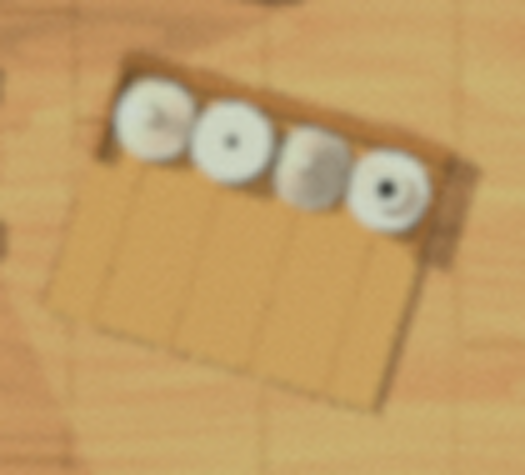

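View pics/b.png

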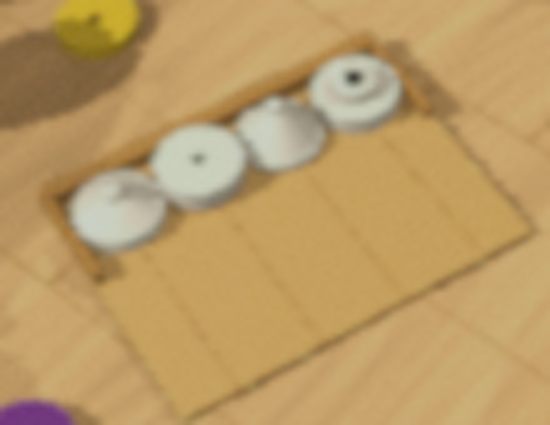

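View pics/c.png

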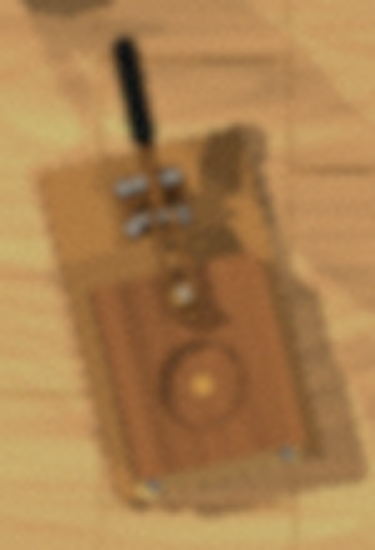

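```bash
cat > h.py <<'E'
import numpy as np
from plant import vision
def ray(n,u,v):
    c=vision.get_calibration(n);K=c["intrinsics"];P=c["pose"]
    d=np.array([(u-K[0,2])/K[0,0],-(v-K[1,2])/K[1,1],-1.]);return P[:3,3],P[:3,:3]@d
def plane(n,u,v,z):
    o,d=ray(n,u,v);return o+d*(z-o[2])/d[2]
def tri(a,b):
    A=[];y=[]
    for n,p in(("top",a),("side",b)):
        o,d=ray(n,*p);d=d/np.linalg.norm(d);M=np.eye(3)-np.outer(d,d);A.append(M);y.append(M@o)
    return np.linalg.lstsq(np.vstack(A),np.hstack(y),rcond=None)[0]
E
python3 - <<'E'
from h import *
import cv2
t=cv2.imread("pics/top0.png");s=cv2.imread("pics/side0.png")
f=lambda x,y,ox,oy:((x+.5)/5-.5+ox,(y+.5)/5-.5+oy)
def cen(img,p,r,dark):
    u,v=map(int,np.round(p));g=cv2.cvtColor(img,6).astype(float)[v-r:v+r+1,u-r:u+r+1]
    w=np.clip((np.median(g)-g) if dark else (g-np.median(g)),0,None);w[w<.3*w.max()]=0
    Y,X=np.mgrid[v-r:v+r+1,u-r:u+r+1];return (X*w).sum()/w.sum(),(Y*w).sum()/w.sum()
ht=cen(t,f(231,141,215,165),3,1);hs=cen(s,f(198,159,225,210),3,1)
print("hole",ht,hs,tri(ht,hs),[plane(n,*p,.02) for n,p in(("top",ht),("side",hs))])
# white discs by mask
for n,img,box in(("top",t,(165,215,235,305)),("side",s,(215,230,265,312))):
    y0,x0,y1,x1=box;hsv=cv2.cvtColor(img[y0:y1,x0:x1],cv2.COLOR_BGR2HSV)
    m=((hsv[...,1]<60)&(hsv[...,2]>120)).astype(np.uint8)
    k,l,st,c=cv2.connectedComponentsWithStats(m)
    print(n,[(st[i,4],st[i,:4]+[x0,y0,0,0],c[i]+[x0,y0]) for i in range(1,k) if st[i,4]>20])
st_=cen(t,f(201,385,325,155),2,0); print("seat top",st_,plane("top",*st_,.031))
for nm,pts,o,cam in(("tray top",[(42,303),(380,412),(475,165),(130,55)],(215,165),"top"),("tray side",[(185,418),(533,232),(370,38),(43,190)],(225,210),"side")):
    for p,z in zip(pts,[.006,.006,.016,.016]): print(nm,plane(cam,*f(*p,*o),z))
for nm,p in(("base NE",(262,255)),("NW",(92,285)),("SE",(312,455)),("SW",(140,480)),("handle",(124,40)),("foot",(182,293))): print(nm,plane("top",*f(*p,325,155),.07 if nm=="handle" else .038))
c=cv2.resize(s[155:225,295:400],None,fx=6,fy=6,interpolation=cv2.INTER_CUBIC);cv2.imwrite("pics/d.png",c)
E
```

```text
hole (np.float64(260.9630681818182), np.float64(192.9403409090909)) (np.float64(264.07174887892376), np.float64(241.4170403587444)) [0.61379454 0.13975438 0.0232308 ] [array([0.61350106, 0.13956972, 0.02      ]), array([0.61671679, 0.13849963, 0.02      ])]
top [(np.int32(810), array([238, 181,  63,  30]), array([268.47407407, 195.39012346]))]
side [(np.int32(881), array([239, 221,  66,  39]), array([271.01702611, 240.17026107]))]
seat top (np.float64(365.01851851851853), np.float64(231.63888888888889)) [ 0.49307612 -0.17925226  0.031     ]
tray top [0.51495199 0.25738504 0.006     ]
tray top [0.44742782 0.04810681 0.006     ]
tray top [ 0.59918557 -0.01050752  0.016     ]
tray top [0.66840221 0.2039505  0.016     ]
tray side [0.51236501 0.25578502 0.006     ]
tray side [0.44778476 0.05387523 0.006     ]
tray side [0.60491957 0.0069536  0.016     ]
tray side [0.67010446 0.20506589 0.016     ]
base NE [ 0.57181914 -0.21608228  0.038     ]
NW [ 0.5537131  -0.11243326  0.038     ]
SE [ 0.45061678 -0.24436367  0.038     ]
SW [ 0.43587805 -0.14045612  0.038     ]
handle [ 0.69882019 -0.13121451  0.07      ]
foot [ 0.5487269  -0.16709037  0.038     ]
```

View pics/d.png

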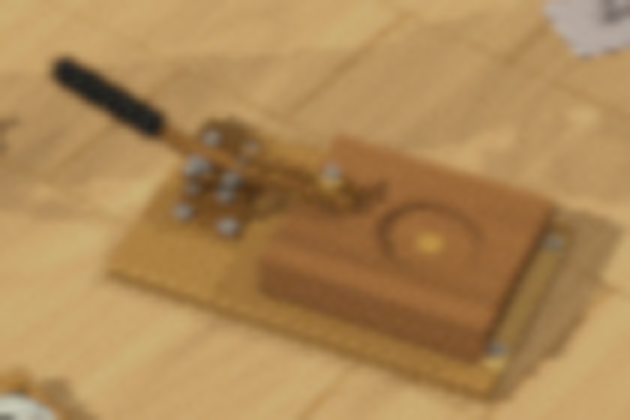

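```bash
python3 - <<'E'
from h import *
p=(295+429.5/6-.5, 155+243.5/6-.5)
print(plane("side",*p,.031),tri((365.0185,231.6389),p))
E
python3 -m handwheel '[[[0.3,0.8,0,0.4],[0.4,0.9,0,0.4],[0.4,0.9,0,0.4],[0.4,0.9,0,0.4],[0.4,0.9,0,0.4],[0.4,0.9,0,0.4],[0.4,0.9,0,0.4],[0.4,0.9,0,0.4]]]' 0 5
```

```text
[ 0.49544994 -0.18004213  0.031     ] [ 0.49369153 -0.17864329  0.03299752]
time_s: 0.9
tcp_pos: [0.4215, -0.3129, 0.2202]
eef_rot: [16.4, 89.4, 148.8]
contact_force: [-0.1, -0.2, -0.2]
gripper_width: 0.0288
```

```bash

python3 -m handwheel '[[[0.4,1,0.05,0.6],[0.4,1,0.05,0.6],[0.4,1,0.05,0.6],[0.4,1,0.05,0.6],[0.4,1,0.05,0.6],[0.4,1,0.05,0.6],[0.4,1,0.05,0.6],[0.4,1,0.05,0.6]]]'
```

```text
time_s: 1.7
tcp_pos: [0.5502, 0.0214, 0.2357]
eef_rot: [15.5, 89.3, 172.9]
contact_force: [1.4, -0.9, -0.1]
gripper_width: 0.0005
```

```bash

python3 -m handwheel '[[[0.4,0.7,-0.5,0.25],[0.4,0.7,-0.5,0.25],[0.4,0.7,-0.5,0.25],[0.3,0.6,-0.5,0.2],[0,0,0,0],[0,0,0,0]]]'; python3 - <<'E'
from plant import vision
import cv2
for n in("top","side"): cv2.imwrite(f"pics/{n}1.png",vision.capture(n))
t=cv2.imread("pics/top1.png");s=cv2.imread("pics/side1.png")
cv2.imwrite("pics/e.png",cv2.resize(s[170:300,215:345],None,fx=4,fy=4,interpolation=cv2.INTER_CUBIC))
from plant import readout; print(readout.get_state())
E
```

```text
time_s: 2.3
tcp_pos: [0.6128, 0.14, 0.151]
eef_rot: [17.4, 89.3, -179.7]
contact_force: [-0.3, 0.3, -0.0]
gripper_width: 0.0004
{'time_s': 2.4, 'joints': array([ 30.35326977,  19.76245809, -10.57223669,  -0.42462755,
       -60.23240366, -47.37566244]), 'qd': array([-0.54373467, -1.1574886 ,  0.25223355,  0.14894504, -0.02023845,
       -0.07184201]), 'joint_torque': array([ 5.41805718e-01, -5.36541474e+01,  2.69137859e+01,  6.39779270e+00,
        6.41437626e-03, -3.96170086e-03]), 'tcp_pos': array([0.61265871, 0.13933079, 0.15158439]), 'eef_rot': array([ 14.53362738,  89.3242114 , 177.29858942]), 'contact_force': array([ 0.21634174, -0.05809363,  0.34646511]), 'moment': array([0.01238566, 0.08188384, 0.03023894]), 'gripper_width': 0.000415328360524656}
```

View pics/top1.png

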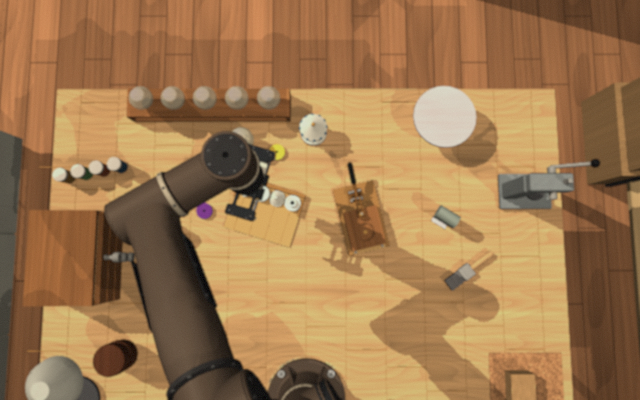

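View pics/e.png

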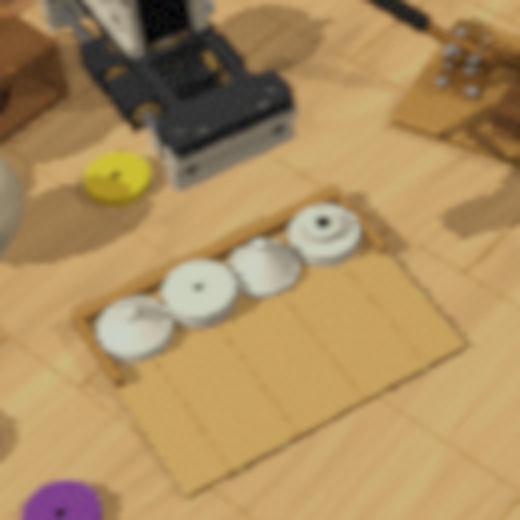

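```bash
cat >> h.py <<'E'
def proj(n,X):
    c=vision.get_calibration(n);K=c["intrinsics"];P=c["pose"]
    p=P[:3,:3].T@(np.asarray(X)-P[:3,3]);return K[0,2]+K[0,0]*p[0]/-p[2],K[1,2]-K[1,1]*p[1]/-p[2]
E
python3 - <<'E'
from h import *
import cv2
for n in("side","top"):
    im=cv2.imread(f"pics/{n}1.png"); 
    P=np.array([.61266,.1393,.1516]);a=np.radians(162.5);d=np.array([np.cos(a),np.sin(a),0])
    pts=[P,P+.02*d,P-.02*d,P+[0,0,.066],P+[0,0,.066]+.096*d,P+[0,0,.066]-.096*d]
    u0,v0=map(int,proj(n,P));u0=max(u0-70,0);v0=max(v0-90,0)
    z=cv2.resize(im[v0:v0+145,u0:u0+150],None,fx=4,fy=4,interpolation=cv2.INTER_CUBIC)
    for i,p in enumerate(pts):
        q=proj(n,p);cv2.circle(z,(int((q[0]-u0)*4),int((q[1]-v0)*4)),3,(0,0,255) if i<3 else (255,0,0),-1)
    cv2.imwrite(f"pics/f{n}.png",z)
E
```

```text
(no output)
```

View pics/fside.png

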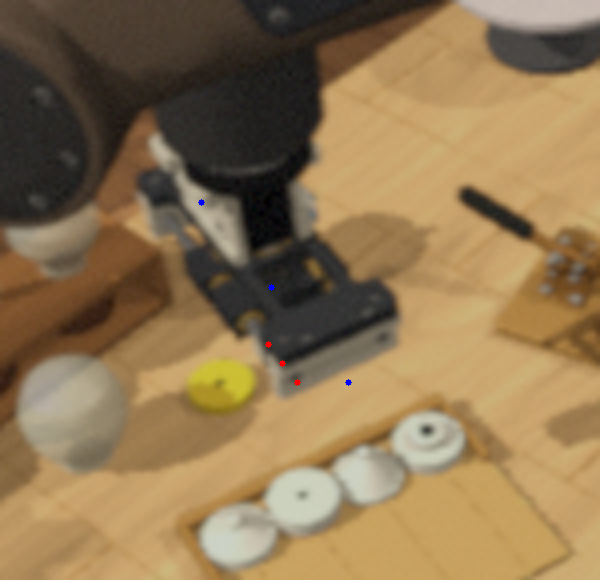

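View pics/ftop.png

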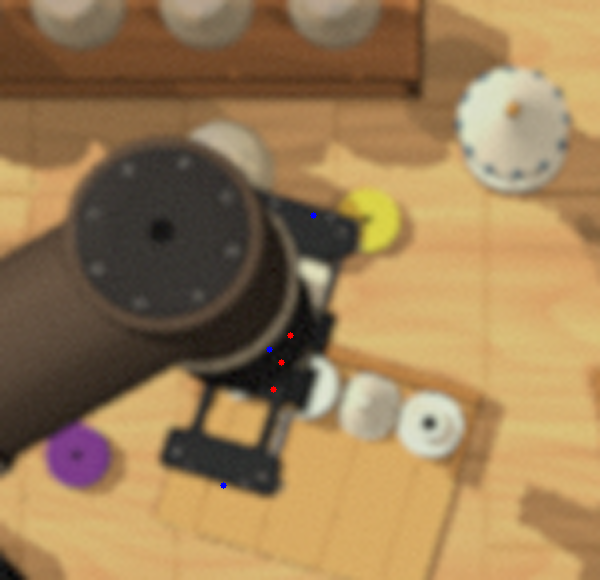

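```bash
python3 - <<'E'
from h import *
t0=cv2=None
import cv2
g=np.mean([plane("top",240.5,138.5,.05),plane("side",208.5,220.5,.05)],axis=0)
print(plane("top",240.5,138.5,.05),plane("side",208.5,220.5,.05))
D=np.array([.614,.139]);a=np.radians(-17.8);x=np.array([np.cos(a),np.sin(a)]);y=np.array([-x[1],x[0]])
w=g[:2]-D;print("globe in tray axes from deck",w@x,w@y)
for nm,u,v,z in(("yellow",278,152,.02),("carousel",313,128,.06)):
    w=plane("top",u,v,z)[:2]-D;print(nm,w@x,w@y)
E
```

```text
[0.77801216 0.20061707 0.05      ] [0.77225081 0.19764036 0.05      ]
globe in tray axes from deck 0.13503695977982916 0.10650745457454713
yellow 0.13747450501646763 -0.009436265163262948
carousel 0.23386767598256955 -0.09366275223340371
```

```bash

python3 -m handwheel '[[[0,0,-0.5,0],[0,0,-0.5,0],[0,0,-0.5,0],[0,0,-0.5,0],[0,0,-0.5,0],[0,0,-0.1,0],[0,0,0,0]]]'
```

```text
time_s: 3.1
tcp_pos: [0.6149, 0.1345, 0.054]
eef_rot: [-80.2, 89.6, 82.2]
contact_force: [-0.2, 0.1, 0.5]
gripper_width: 0.0007
```

```bash

python3 -m handwheel '[[[0,0.06,-0.2,0],[0,0.06,-0.2,0],[0,0,-0.1,0],[0,0,-0.05,0],[0,0,0,0]]]'
```

```text
time_s: 3.6
tcp_pos: [0.6169, 0.1402, 0.0343]
eef_rot: [-106.9, 89.4, 55.5]
contact_force: [0.2, 0.1, 0.1]
gripper_width: 0.0006
```

```bash

python3 -m handwheel '[[[-0.06,-0.02,-0.1,0],[0,0,-0.05,0],[0,0,-0.015,0],[0,0,-0.015,0]]]';python3 -m handwheel '[[[0,0,-0.015,0],[0,0,-0.015,0],[0,0,-0.015,0]]]'
```

```text
time_s: 4.0
tcp_pos: [0.6144, 0.1395, 0.0268]
eef_rot: [-108.3, 89.4, 54.1]
contact_force: [-0.2, 0.3, 0.8]
gripper_width: 0.0003
time_s: 4.3
tcp_pos: [0.6146, 0.1395, 0.025]
eef_rot: [-109.1, 89.3, 53.3]
contact_force: [-0.5, 0.7, 0.1]
gripper_width: 0.0005
```

```bash
for i in 1 2; do python3 -m handwheel '[[[0,0,-0.015,0],[0,0,-0.015,0]]]'; done
```

```text
time_s: 4.5
tcp_pos: [0.6147, 0.1396, 0.0239]
eef_rot: [-109.6, 89.3, 52.7]
contact_force: [-0.2, -0.3, -0.2]
gripper_width: 0.0007
time_s: 4.7
tcp_pos: [0.6147, 0.1395, 0.0226]
eef_rot: [-109.8, 89.3, 52.6]
contact_force: [-0.1, -0.9, -0.9]
gripper_width: 0.0006
```

```bash
python3 -m handwheel '[[[0,0,-0.015,0],[0,0,-0.015,0]]]'
```

```text
time_s: 4.9
tcp_pos: [0.6148, 0.1395, 0.0219]
eef_rot: [-110.8, 89.3, 51.6]
contact_force: [-3.1, 0.9, 6.8]
gripper_width: 0.0004
```

```bash
python3 -m handwheel '[[[0,0,-0.015,0],[0,0,-0.015,0]]]'
```

```text
time_s: 5.1
tcp_pos: [0.6149, 0.1396, 0.0219]
eef_rot: [-113.3, 89.3, 49.2]
contact_force: [-2.1, -0.2, 5.2]
gripper_width: 0.0008
```

```bash
python3 -m handwheel '[[[-0.03,0.01,-0.015,0],[-0.06,0.02,-0.015,0],[-0.09,0.03,-0.015,0]]]'
```

```text
time_s: 5.4
tcp_pos: [0.6099, 0.1424, 0.022]
eef_rot: [-123.5, 89.1, 39.0]
contact_force: [1.6, -0.9, 4.4]
gripper_width: 0.0004
```

```bash
python3 -m handwheel '[[[-0.095,0.025,-0.017,0],[-0.095,0.025,-0.017,0],[-0.095,0.025,-0.017,0]]]'
```

```text
time_s: 5.7
tcp_pos: [0.6006, 0.1465, 0.022]
eef_rot: [-129.8, 88.7, 32.8]
contact_force: [1.6, -1.5, 5.9]
gripper_width: 0.0006
```

```bash
cat > look.py <<'E'
import sys,cv2
from plant import vision
k=sys.argv[1]
im=vision.capture("side");cv2.imwrite(f"pics/side{k}.png",im)
u0,v0,u1,v1=map(int,sys.argv[2:6]);f=int(sys.argv[6])
cv2.imwrite(f"pics/z{k}.png",cv2.resize(im[v0:v1,u0:u1],None,fx=f,fy=f,interpolation=cv2.INTER_CUBIC))
E
python3 look.py 2 225 210 335 295 6
```

```text
(no output)
```

View pics/z2.png

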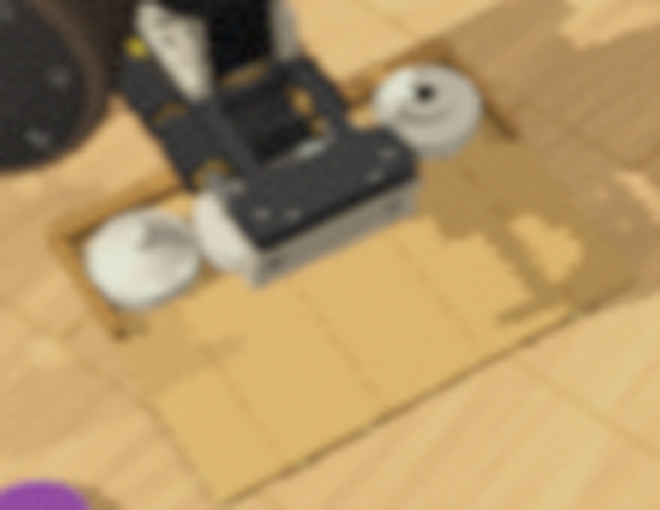

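```bash
python3 -m handwheel '[[[-0.095,-0.01,-0.016,0],[-0.1,-0.01,-0.016,0],[-0.1,-0.01,-0.016,0]]]'
```

```text
time_s: 6.05
tcp_pos: [0.5906, 0.1475, 0.022]
eef_rot: [-131.7, 88.3, 30.9]
contact_force: [1.6, 0.2, 5.4]
gripper_width: 0.0005
```

```bash
python3 -m handwheel '[[[-0.1,0.018,-0.016,0],[-0.1,0.018,-0.016,0],[-0.1,0.018,-0.016,0],[-0.1,0.018,-0.016,0]]]'
```

```text
time_s: 6.45
tcp_pos: [0.5769, 0.1525, 0.0221]
eef_rot: [-133.5, 87.9, 29.2]
contact_force: [1.7, -0.7, 6.0]
gripper_width: 0.0003
```

```bash
python3 -m handwheel '[[[-0.1,0.018,-0.016,0],[-0.1,0.018,-0.016,0],[-0.1,0.018,-0.016,0],[-0.1,0.018,-0.016,0]]]'
```

```text
time_s: 6.85
tcp_pos: [0.5632, 0.1577, 0.0221]
eef_rot: [-134.5, 87.4, 28.4]
contact_force: [2.6, 0.2, 5.3]
gripper_width: 0.0005
```

```bash
python3 look.py 3 225 210 335 295 6
```

```text
(no output)
```

View pics/z3.png

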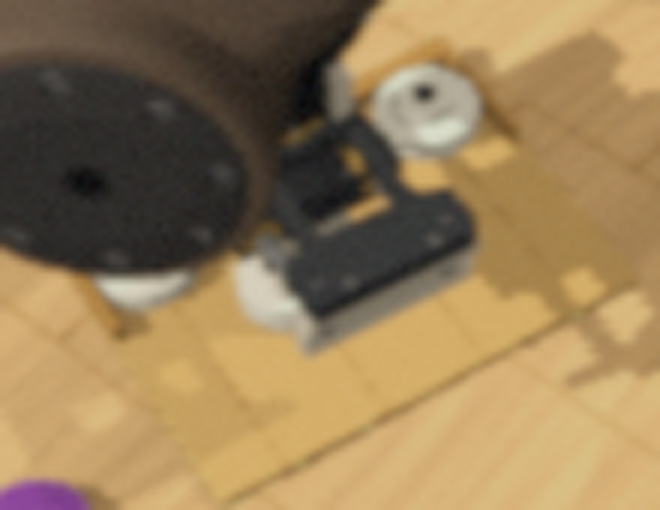

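Deck follows the tool (edge visible at about (265,285) in the zoom); the row stands still. Continue.

```bash
python3 -m handwheel '[[[-0.1,0.015,-0.016,0],[-0.1,0.015,-0.016,0],[-0.1,0.015,-0.016,0],[-0.1,0.015,-0.016,0]]]'
```

```text
time_s: 7.3
tcp_pos: [0.5493, 0.1627, 0.0222]
eef_rot: [-134.7, 86.9, 28.3]
contact_force: [2.8, -0.8, 5.6]
gripper_width: 0.0004
```

```bash
python3 -m handwheel '[[[-0.1,0.015,-0.016,0],[-0.1,0.015,-0.016,0],[-0.1,0.015,-0.016,0],[-0.05,0.01,-0.016,0]]]'
```

```text
time_s: 7.7
tcp_pos: [0.5373, 0.1673, 0.0222]
eef_rot: [-134.7, 86.4, 28.4]
contact_force: [2.1, -1.5, 6.4]
gripper_width: 0.0004
```

```bash
python3 -m handwheel '[[[0,0,0.05,0],[0,0,0.3,0],[0,0,0.6,0],[0,0,0.8,0],[0,0,0.8,0],[0,0,0.8,0],[0,0,0.5,0],[0,0,0,0]]]'; python3 - <<'E'
from plant import vision,readout
import cv2,numpy as np
from scipy.spatial.transform import Rotation as R
for n in("top","side"): cv2.imwrite(f"pics/{n}4.png",vision.capture(n))
t=cv2.imread("pics/top4.png");s=cv2.imread("pics/side4.png")
cv2.imwrite("pics/z4.png",np.hstack([cv2.resize(s[200:300,220:340],(480,400),interpolation=2),cv2.resize(t[160:260,205:285],(320,400),interpolation=2)]))
st=readout.get_state();print(st["time_s"],st["tcp_pos"],st["contact_force"]);print(R.from_euler("xyz",st["eef_rot"],degrees=True).as_matrix(),st["joints"])
E
```

```text
time_s: 8.5
tcp_pos: [0.5312, 0.165, 0.1832]
eef_rot: [-133.5, 86.9, 29.5]
contact_force: [-0.6, -0.4, -0.5]
gripper_width: 0.0003
8.6 [0.52999143 0.16443511 0.18023726] [-0.45586168  1.14903807  0.02497653]
[[ 0.0433338  -0.29120758 -0.95567794]
 [ 0.02477081 -0.95596925  0.29241955]
 [-0.99875352 -0.03634457 -0.03421233]] [ 37.74606507   9.65376363 -20.86801242   0.47606739 -56.64582622
 -54.97544755]
```

View pics/z4.png

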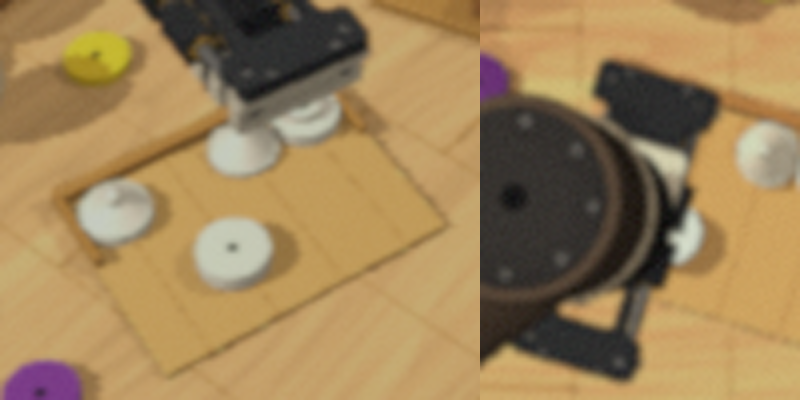

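```bash
cat >> h.py <<'E'
import cv2
def white(img,box):
    u0,v0,u1,v1=box;hsv=cv2.cvtColor(img[v0:v1,u0:u1],cv2.COLOR_BGR2HSV)
    m=((hsv[...,1]<70)&(hsv[...,2]>120)).astype(np.uint8)
    k,l,st,c=cv2.connectedComponentsWithStats(m);i=1+np.argmax(st[1:,4]);return c[i]+[u0,v0],st[i]+[u0,v0,0,0,0],(l==i)
def cen(img,p,r,dark):
    u,v=map(int,np.round(p));g=cv2.cvtColor(img,6).astype(float)[v-r:v+r+1,u-r:u+r+1]
    w=np.clip((np.median(g)-g) if dark else (g-np.median(g)),0,None);w[w<.3*w.max()]=0
    Y,X=np.mgrid[v-r:v+r+1,u-r:u+r+1];return (X*w).sum()/w.sum(),(Y*w).sum()/w.sum()
E
python3 - <<'E'
from h import *
s=cv2.imread("pics/side4.png")
h=cen(s,(220+232/4-.4,200+247/4-.4),3,1);print(h,plane("side",*h,.022))
print(white(s,(262,246,295,278))[:2])
s0=cv2.imread("pics/side0.png")
for nm,p in(("cb",(248.8,252.5)),):
  for im in(s0,s): print(nm,white(im,(236,242,257,262))[:2])
E
```

```text
(np.float64(277.8228782287823), np.float64(261.45756457564573)) [0.53892985 0.16597367 0.022     ]
(array([277.90252708, 262.74729242]), array([269, 254,  19,  18, 277]))
cb (array([248.08264463, 251.33884298]), array([239, 242,  18,  18, 242]))
cb (array([247.93991416, 252.48927039]), array([239, 245,  18,  16, 233]))
```

```bash
python3 -m handwheel '[[[0,0,-0.1,-1],[0,0,-0.1,-1],[0,0,-0.1,-1],[0,0,-0.1,-1],[0,0,-0.1,-1],[0,0,-0.1,-1],[0,0,-0.1,-1],[0,0,-0.1,-1]]]' 64 5
python3 -m handwheel '[[[0.05,0,-0.3,-1],[0.05,0,-0.3,-1],[0.05,0,-0.3,-1],[0.05,0,-0.3,-1],[0,0,-0.2,0],[0,0,0,0],[0,0,0,0]]]'
python3 - <<'E'
from plant import vision,readout
from scipy.spatial.transform import Rotation as R
import numpy as np
st=readout.get_state();M=R.from_euler("xyz",st["eef_rot"],degrees=True).as_matrix();print(st["tcp_pos"],M,np.degrees(np.arctan2(M[1,2],M[0,2])))
E
```

```text
time_s: 9.4
tcp_pos: [0.5223, 0.1602, 0.1365]
eef_rot: [-148.0, 88.1, -26.6]
contact_force: [-0.5, -0.0, -0.1]
gripper_width: 0.0589
time_s: 10.1
tcp_pos: [0.5235, 0.156, 0.0694]
eef_rot: [179.0, 88.1, -80.4]
contact_force: [0.3, -0.9, 0.3]
gripper_width: 0.064
[0.5234665  0.15603948 0.06936262] [[ 5.56830979e-03 -9.82946292e-01 -1.83808544e-01]
 [-3.29164398e-02 -1.83891953e-01  9.82395164e-01]
 [-9.99442596e-01  5.80042245e-04 -3.33790598e-02]] 100.59764943069503
```

```bash
python3 -m handwheel '[[[0.12,0.09,-0.1,0],[0.12,0.09,-0.2,0],[0.12,0.09,-0.2,0],[0,0,-0.1,0],[0,0,0,0],[0,0,0,0]]]' 64 5
python3 - <<'E'
from plant import vision,readout
from h import *
st=readout.get_state();print(st["tcp_pos"],st["eef_rot"],st["gripper_width"])
s=vision.capture("side");cv2.imwrite("pics/side5.png",s);t=vision.capture("top");cv2.imwrite("pics/top5.png",t)
cv2.imwrite("pics/z5.png",np.hstack([cv2.resize(s[200:300,220:340],(480,400),interpolation=2),cv2.resize(t[160:260,205:285],(320,400),interpolation=2)]))
E
```

```text
time_s: 10.7
tcp_pos: [0.5398, 0.1685, 0.0442]
eef_rot: [-178.2, 88.1, -77.4]
contact_force: [-0.7, -0.4, 0.4]
gripper_width: 0.064
[0.53980729 0.16848449 0.04415918] [-178.23269904   88.12968863  -77.42022897] 0.06403301779772848
```

View pics/z5.png

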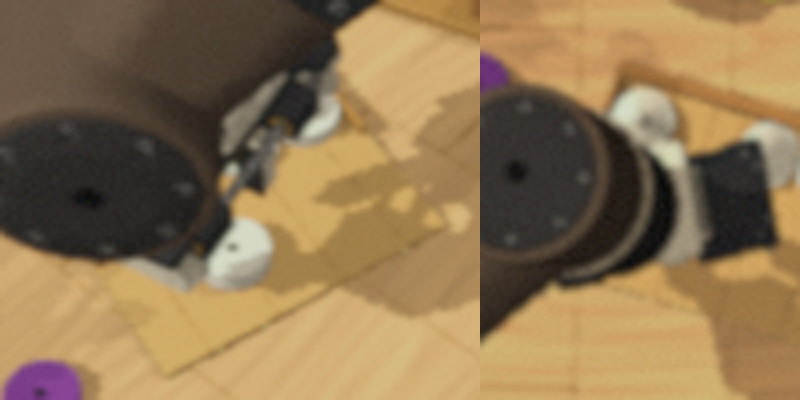

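```bash
python3 -m handwheel '[[[-0.06,-0.05,-0.1,0],[0,0,-0.2,0],[0,0,-0.1,0],[0,0,0,0]]]'
```

```text
time_s: 11.2
tcp_pos: [0.537, 0.1662, 0.0277]
eef_rot: [-175.9, 88.2, -75.1]
contact_force: [0.7, -0.6, 0.3]
gripper_width: 0.064
```

```bash
python3 -m handwheel '[[[0,0,-0.1,0],[0,0,-0.1,0],[0,0,-0.07,0],[0,0,-0.05,0],[0,0,0,0]]]'
```

```text
time_s: 11.7
tcp_pos: [0.537, 0.1661, 0.0135]
eef_rot: [-176.4, 88.2, -75.6]
contact_force: [-0.4, 1.0, 0.7]
gripper_width: 0.064
```

```bash
python3 -m handwheel '[[[0,0,0,0],[0,0,0,0],[0,0,0,0],[0,0,0,0],[0,0,0,0],[0,0,0,0]]]' 40 5
```

```text
time_s: 12.3
tcp_pos: [0.5372, 0.1663, 0.0139]
eef_rot: [-175.5, 88.2, -74.7]
contact_force: [-0.2, 0.1, -1.1]
gripper_width: 0.0497
```

```bash
python3 -m handwheel '[[[0,0,0.1,0],[0,0,0.2,0],[0,0,0.3,0],[0,0,0.4,0],[0,0,0.5,0],[0,0,0.5,0],[0,0,0.3,0],[0,0,0.1,0]]]'
python3 - <<'E'
from plant import vision,readout
from h import *
s=vision.capture("side");cv2.imwrite("pics/side6.png",s)
cv2.imwrite("pics/z6.png",cv2.resize(s[170:300,220:340],None,fx=4,fy=4,interpolation=2))
E
```

```text
time_s: 13.1
tcp_pos: [0.5372, 0.1661, 0.1192]
eef_rot: [-171.7, 88.2, -70.9]
contact_force: [-1.0, 0.0, -0.6]
gripper_width: 0.0494
```

View pics/z6.png

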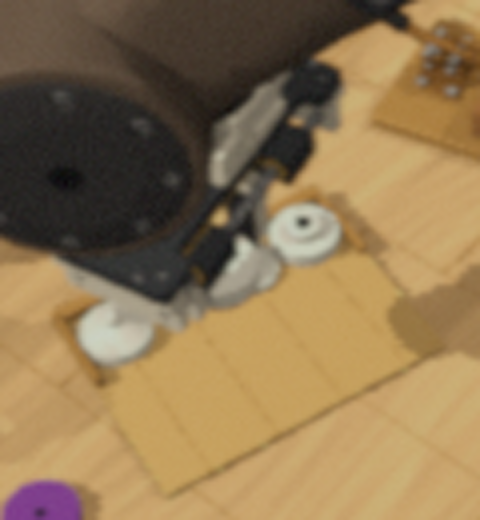

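```bash
python3 -m handwheel '[[[0,-0.2,0.05,0],[0,-0.4,0.05,0],[-0.05,-0.6,0,0],[-0.1,-0.7,0,0],[-0.1,-0.8,0,0],[-0.1,-0.8,0,0],[-0.1,-0.8,0,0],[-0.1,-0.8,0,0]]]'
```

```text
time_s: 13.95
tcp_pos: [0.5099, -0.0493, 0.12]
eef_rot: [175.1, 88.1, -83.8]
contact_force: [0.6, 0.1, -0.8]
gripper_width: 0.0496
```

```bash
python3 -m handwheel '[[[-0.1,-0.8,0,0],[-0.1,-0.7,0,0],[-0.1,-0.6,0,0],[-0.05,-0.45,0,0],[0,-0.3,0,0],[0,-0.1,0,0],[0,0,0,0],[0,0,0,0]]]'
```

```text
time_s: 14.75
tcp_pos: [0.4862, -0.1813, 0.1159]
eef_rot: [157.0, 88.1, -102.4]
contact_force: [0.1, 0.0, -0.1]
gripper_width: 0.0499
```

```bash
python3 -m handwheel '[[[0.1,0.03,-0.3,0],[0.1,0.02,-0.4,0],[0,0,-0.3,0],[0,0,-0.1,0],[0,0,0,0],[0,0,0,0]]]'
python3 - <<'E'
from plant import vision,readout
from h import *
s=vision.capture("side");cv2.imwrite("pics/side7.png",s);t=vision.capture("top");cv2.imwrite("pics/top7.png",t)
st=readout.get_state();print(st["tcp_pos"],st["eef_rot"],st["gripper_width"])
cv2.imwrite("pics/z7.png",np.hstack([cv2.resize(s[135:235,295:395],(400,400),interpolation=2),cv2.resize(t[165:265,325:425],(400,400),interpolation=2)]))
E
```

```text
time_s: 15.35
tcp_pos: [0.4962, -0.1753, 0.0681]
eef_rot: [157.4, 88.1, -101.7]
contact_force: [-0.7, -0.9, 0.3]
gripper_width: 0.0499
[ 0.49637489 -0.17547057  0.06847592] [ 158.72378126   88.10264546 -100.41537187] 0.04967383344695065
```

View pics/z7.png

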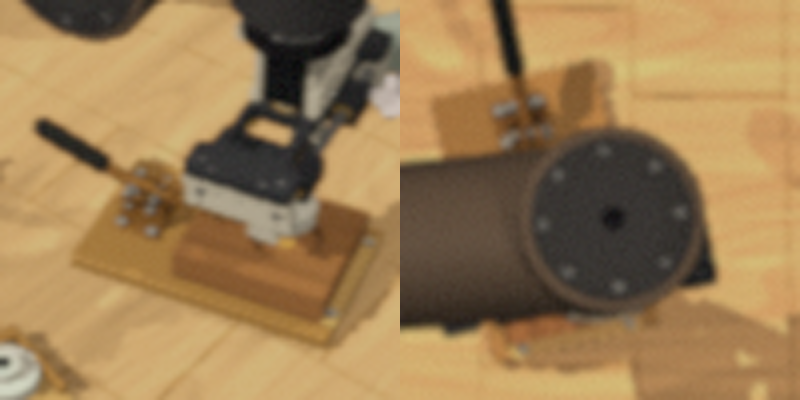

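```bash
python3 -m handwheel '[[[-0.03,-0.06,-0.1,0],[-0.03,-0.05,-0.15,0],[0,0,-0.1,0],[0,0,0,0],[0,0,0,0]]]'
```

```text
time_s: 15.95
tcp_pos: [0.4943, -0.1805, 0.0544]
eef_rot: [162.8, 88.1, -96.4]
contact_force: [-0.1, 0.0, 0.1]
gripper_width: 0.0499
```

```bash
python3 -m handwheel '[[[0,0.01,-0.06,0],[0,0,-0.06,0],[0,0,-0.03,0],[0,0,0,0]]]'
python3 look.py 8 295 135 395 235 6
```

```text
time_s: 16.35
tcp_pos: [0.4945, -0.1801, 0.048]
eef_rot: [163.3, 88.1, -95.8]
contact_force: [0.0, 0.0, -0.9]
gripper_width: 0.0499
```

View pics/z8.png

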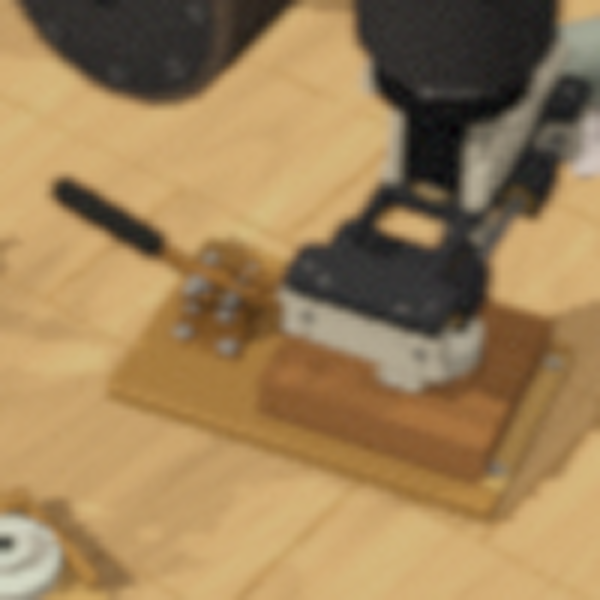

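```bash
python3 -m handwheel '[[[0,0,-0.02,0],[0,0,-0.02,0],[0,0,-0.02,0],[0,0,-0.02,0]]]'
```

```text
time_s: 16.8
tcp_pos: [0.4948, -0.18, 0.045]
eef_rot: [164.7, 88.1, -94.5]
contact_force: [0.9, -1.5, -0.5]
gripper_width: 0.0498
```

```bash
python3 -m handwheel '[[[0,0,-0.02,0],[0,0,-0.02,0]]]'
```

```text
time_s: 17.0
tcp_pos: [0.4946, -0.1801, 0.0432]
eef_rot: [164.1, 88.1, -95.0]
contact_force: [-1.1, -0.5, 0.2]
gripper_width: 0.0493
```

```bash
python3 -m handwheel '[[[0,0,-0.02,0],[0,0,-0.02,0]]]'
```

```text
time_s: 17.2
tcp_pos: [0.4941, -0.1802, 0.0415]
eef_rot: [162.7, 88.1, -96.5]
contact_force: [-0.9, -0.2, 0.1]
gripper_width: 0.0497
```

```bash
python3 -m handwheel '[[[0,0,-0.015,0],[0,0,-0.01,0]]]'
```

```text
time_s: 17.4
tcp_pos: [0.4939, -0.1802, 0.0403]
eef_rot: [162.2, 88.1, -97.0]
contact_force: [-0.6, 0.0, -0.2]
gripper_width: 0.05
```

```bash
python3 -m handwheel '[[[0,0,0,0],[0,0,0,0],[0,0,0,0],[0,0,0,0]]]' 62
python3 -m handwheel '[[[0,0,0.1,0],[0,0,0.2,0],[0,0,0.5,0],[0,0,0.6,0],[0,0,0.6,0],[0,0,0.6,0],[0,0,0.6,0],[0,0,0.5,0]]]'
```

```text
time_s: 17.8
tcp_pos: [0.4949, -0.1801, 0.0405]
eef_rot: [164.9, 88.1, -94.3]
contact_force: [-0.1, -0.6, -0.6]
gripper_width: 0.0619
time_s: 18.6
tcp_pos: [0.4923, -0.1801, 0.1957]
eef_rot: [158.5, 88.1, -100.6]
contact_force: [0.6, -0.1, -0.8]
gripper_width: 0.0615
```

```bash
python3 look.py 9 295 135 395 235 6
```

```text
(no output)
```

View pics/z9.png

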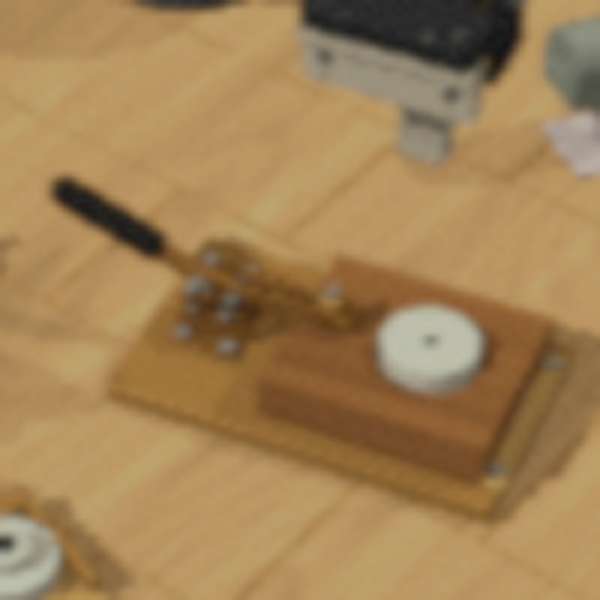

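```bash
python3 - <<'E'
from h import *
s=cv2.imread("pics/side9.png");s0=cv2.imread("pics/side0.png")
h=cen(s,(295+431.5/6-.5,135+341.5/6-.5),2,1);print(h,[plane("side",*h,z) for z in(.047,.050)])
b=cen(s0,(366.1,195.1),2,0);print("brass",b,plane("side",*b,.031))
c,st,m=white(s,(350,180,382,204));print(c,st)
cs,_=cv2.findContours(m.astype(np.uint8),0,1);print(cv2.fitEllipse(max(cs,key=len)))
E
python3 -m handwheel '[[[0,0,0,0],[0,0,0,0],[0,0,-0.5,0],[0,0,-0.8,0],[0,0,-0.8,0],[0,0,-0.5,0],[0,0,-0.2,0],[0,0,0,0]]]' 0 5
```

```text
(np.float64(366.30534351145036), np.float64(191.35114503816794)) [array([ 0.49555521, -0.17928284,  0.047     ]), array([ 0.49392455, -0.17648862,  0.05      ])]
brass (np.float64(366.16129032258067), np.float64(195.04032258064515)) [ 0.4953719  -0.18034565  0.031     ]
[366.15151515 192.52525253] [358 186  18  14 198]
((16.165678024291992, 12.552444458007812), (13.221938133239746, 17.093664169311523), 89.86555480957031)
time_s: 19.45
tcp_pos: [0.4924, -0.1805, 0.0849]
eef_rot: [170.8, 88.1, -88.3]
contact_force: [-0.3, 0.2, -0.2]
gripper_width: 0.0039
```

```bash
python3 -m handwheel '[[[0,0,-0.2,0],[0,0,-0.2,0],[0,0,-0.2,0],[0,0,-0.1,0],[0,0,-0.03,0],[0,0,0,0]]]'
```

```text
time_s: 20.05
tcp_pos: [0.4944, -0.1806, 0.0558]
eef_rot: [177.5, 88.0, -81.6]
contact_force: [0.2, 0.6, -0.6]
gripper_width: 0.0004
```

```bash
python3 -m handwheel '[[[0,0,-0.05,0],[0,0,-0.05,0],[0,0,-0.015,0],[0,0,-0.015,0]]]'
```

```text
time_s: 20.45
tcp_pos: [0.495, -0.1806, 0.0511]
eef_rot: [-179.8, 88.0, -78.9]
contact_force: [0.1, 0.3, -0.9]
gripper_width: 0.0004
```

```bash
python3 -m handwheel '[[[0,0,-0.015,0],[0,0,-0.015,0],[0,0,-0.015,0]]]'
```

```text
time_s: 20.75
tcp_pos: [0.4951, -0.1806, 0.0493]
eef_rot: [-179.3, 88.0, -78.4]
contact_force: [-0.0, -0.5, 0.1]
gripper_width: 0.0006
```

```bash
python3 -m handwheel '[[[0,0,-0.015,0],[0,0,-0.015,0]]]'
```

```text
time_s: 20.95
tcp_pos: [0.4952, -0.1806, 0.048]
eef_rot: [-179.1, 88.0, -78.2]
contact_force: [0.2, 0.8, -0.3]
gripper_width: 0.0005
```

```bash
python3 -m handwheel '[[[0,0,-0.015,0],[0,0,-0.015,0]]]'
```

```text
time_s: 21.15
tcp_pos: [0.4953, -0.1807, 0.0469]
eef_rot: [-179.0, 88.0, -78.1]
contact_force: [-2.0, 2.1, 7.4]
gripper_width: 0.0006
```

```bash
python3 -m handwheel '[[[0,0,-0.015,0]]]'
```

```text
time_s: 21.25
tcp_pos: [0.4953, -0.1807, 0.0468]
eef_rot: [-179.0, 88.0, -78.1]
contact_force: [-3.0, 3.1, 9.7]
gripper_width: 0.0006
```

Top felt at 46.9 mm, i.e. 31 mm floor plus the roughly 16 mm thickness: it is home. Retract and check everything.

```bash
python3 -m handwheel '[[[0,0,0.1,0],[0,0,0.3,0],[0,0,0.6,0],[0,0,0.8,0],[0,0,0.8,0],[0,0,0.8,0],[0,0,0.8,0],[0,0,0,0]]]'
python3 -m handwheel '[[[0,-0.5,0,0],[0,-0.9,0,0],[-0.3,-0.9,0,0],[-0.3,-0.9,0,0],[-0.3,-0.9,0,0],[-0.3,-0.9,0,0],[-0.3,-0.9,0,0],[-0.3,-0.7,0,0]]]'
python3 - <<'E'
from plant import vision,readout
from h import *
s=vision.capture("side");cv2.imwrite("pics/side10.png",s);t=vision.capture("top");cv2.imwrite("pics/top10.png",t)
s0=cv2.imread("pics/side0.png");t0=cv2.imread("pics/top0.png")
v=[cv2.resize(i,(800,500)) for i in(t,)]
d=np.hstack([cv2.resize(x[y0:y0+110,a:a+100],(400,440),interpolation=2) for x,a,y0 in((t,215,160),(t0,215,160))])
cv2.imwrite("pics/z10.png",d);cv2.imwrite("pics/z11.png",cv2.resize(cv2.absdiff(t,t0),None,fx=1.2,fy=1.2))
print(white(t,(350,215,382,245))[:2])
h=cen(t,white(t,(350,215,382,245))[0],2,1);print(h,plane("top",*h,.047))
E
```

```text
time_s: 22.05
tcp_pos: [0.4933, -0.181, 0.2259]
eef_rot: [-178.9, 88.0, -78.0]
contact_force: [0.3, 0.2, 0.2]
gripper_width: 0.0008
time_s: 22.85
tcp_pos: [0.4189, -0.4504, 0.2316]
eef_rot: [-166.9, 87.9, -65.5]
contact_force: [0.4, 0.7, -0.1]
gripper_width: 0.0004
(array([365.37549407, 231.11462451]), array([357, 223,  18,  17, 253]))
(np.float64(365.4843205574913), np.float64(230.99303135888502)) [ 0.49434693 -0.17916447  0.047     ]
```

View pics/z10.png

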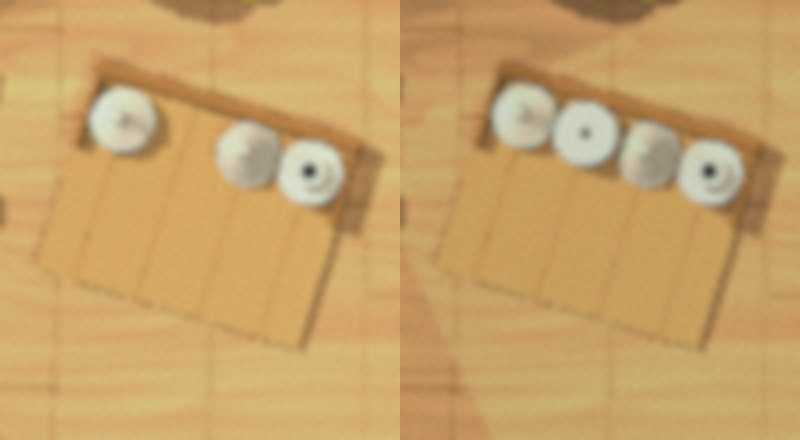

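View pics/top10.png

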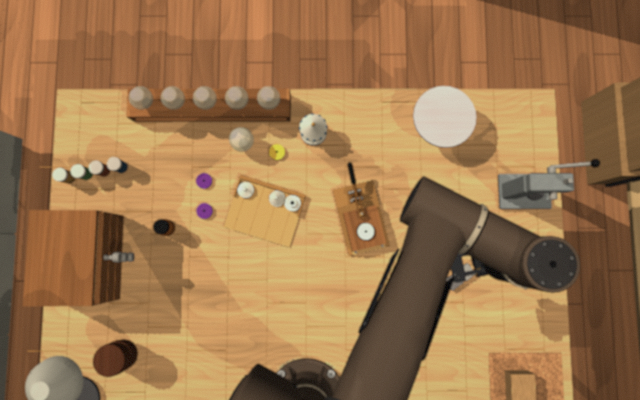

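```bash
python3 -c "
from plant import close_job
print(close_job())"
```

```text
the job is handed in; nothing more can be done
None
```

The deck is seated in the recess of the clamped base and I handed the job in at about 23 s of the 69 s allowed. No verdict was reported.

- **Sliding out:** I pressed shut fingertips on the deck at about 5 N and dragged it roughly 82 mm straight out. The highest force I read was 6.8 N. The pictures showed it lying flat and clear of its neighbours.
- **Placing:** I gripped it at 5 N across the jig's y, lowered it into the recess without feeling resistance and released it.
- **Height check:** Pressing the top lightly, at most 9.7 N vertical, met it at 46.9 mm. That fits the 31 mm recess floor plus the roughly 16 mm thickness felt earlier, so it is fully down.
- **Centring check:** Both cameras put the deck about 1.1 to 1.2 mm from the middle of the seat, which is about the play in the recess.
- **What did not come out cleanly:**
  - The drag strayed about 2.5 mm sideways at first. canopy_b, the low canopy, appears to have moved about 2 mm, within the 5 mm limit.
  - The tool ended leaning about 2°, with no visible effect on the deck.
- **Neighbours and bystanders:** I compared before and after pictures by eye. canopy_a and hub_plate look unmoved, and so do the globe, carousel and glue jar. The arm hid the mailbox and most of the brush in the last top view, so I could not check those two there. The tool only passed over that area with its tip about 0.22 m above the bench.

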